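# Oil the belt linisher's tension slide and hold it back for a new belt

### The job

The linisher's belt has come off and your mate is waiting to slip on a new one. Press the plunger head of the slide's oiler right down to its stop and let it come back up; then take the black knob of the spring-loaded tension slide, pull the slide back against its spring, towards the contact wheel, until the line on its pointer block meets the line on the index clip, and finish still holding it there: do not let go. Leave the tools and scrap lying round the machine where they are.

Things in the scene. Friction and masses are not known exactly. Their poses are not given: they have to be found in the camera images.
- linisher: Grey bench belt grinder, 500 mm long, fixed, no belt on it; yaw within 20 deg. Origin on the bench under the slide housing's middle; z up, y along the belt line from contact wheel to idler, -x the open side. In its frame, mm: housing x -22..22, y -80..85, z 110..150; foot x -45..45, y -250..120; contact wheel 130 across at y -170, z 100; motor x 45..207, y -234..-106, top z 190.
- tension_slide: Spring-loaded slide: steel bar in the housing with an idler wheel (70 across, centre 0, 215, 130) at its +y end and a carrier block with a black knob on its -x side. Its frame is the linisher's when home and moves along -y as it is pulled, 45 mm at most. The spring pulls it home (+y): 7.5 N at home plus 0.25 N per mm, and 1 N of friction.
- knob (a point): Centre of the slide's black knob, a cylinder 28 mm across, 50 long, lying along the linisher's x (x -42 to -92), at linisher (-68, 50, 130) when home. Nothing within 100 mm below it or 40 mm either way along y. Can be pinched from above by fingers closing along the linisher's y.
- slide_line (a point): Middle of the black line (2 mm wide, along the linisher's x) on top of the slide's pointer block (12 x 12 mm), at linisher (-28.5, 50, 156) when home; moves with the slide.
- index_clip: Aluminium clip clamped over the slide housing's top (z 150), 48 x 16 mm, 5 mm thick; axes as the linisher's. Clamped at a different place along the housing each time: 15 to 35 mm of pull from home brings the slide's line to it. Origin under its middle, in line with its mark line.
- mark_line (a point): Near end of the black mark line (2 mm wide, along the linisher's x) on top of the index clip. The slide is at the mark when slide_line and mark_line have the same y in the clip's frame.
- oiler_plunger (a joint): Oiler plunger: 0 up at rest, 0.010 m right down at its stop; grows as it is pressed down. Springs back up when let go; needs 3 N to start and 7 N at the stop.
- oiler_top (a point): Centre of the top of the oiler's round steel plunger head, 28 mm across (flat top 22 mm), facing up, 200 mm above the bench when up. It stands on a dark steel oil reservoir with brass rims, 44 mm across behind the housing, at linisher x 66, y -20.
- tin: Bystander: open steel tin 72 across, 100 tall, standing behind the housing. Origin under its middle.
- wrench: Bystander: steel wrench 160 mm long lying flat on the robot's side of the machine. Origin under its middle.
- tube_end: Bystander: upright steel tube offcut 42 across, 60 tall, on the robot's side. Origin under its middle.
- flat_bar: Bystander: steel flat bar offcut 30 x 130 x 8 mm lying behind the housing. Origin under its middle.

How it is judged:
By the outcome, as a careful person would: the job done as asked, in the order asked, and still so for the second after the job is handed in, while the arm keeps its last pose, push and grip.
It also fails if it takes over 45 s, if anything falls off the work surface, if the arm or the gripper's body presses on something with over 40 N, if the wrist force passes 120 N, or if a joint passes its speed limit or range.

### The arm

A 6-joint arm with a two-finger parallel gripper is mounted at the origin on the work surface. World frame = base frame: x ahead of the robot, y to its left, z up, the work surface at z = 0. Lengths are in m, angles in degrees, forces in N, time in s.
With the tool pointing down it reaches from about 0.25 to 0.725 m from the base axis. Payload 9.7 kg.
Tool frame: the origin (TCP) lies at the very end of the fingers, on their centre line; the grasp point (between the pads) lies 19 mm behind it; x points along the fingers, z is the direction in which the jaws open and shut, and the axes are right-handed (so a half turn about x gives the same grasp; the last joint's range is limited). The gripper opens to 85 mm and grips with 20 to 120 N. Pads are 22 mm wide; open, the fingers measure 114 mm over their backs; the gripper's body (76 mm by 85 mm) begins 54 mm behind the grasp point. The pads swing forward as they close: fully open they stand 13 mm farther back than shut.
Start: joints at [67.036, 4.979, 10.078, 95.1, 0, 90], TCP at [0.215, 0.506, 0.199] pointing down, gripper open.
Joint ranges: [-179.16, 179.16], [-48.56, 103.87], [-65.8, 70.77], [-126.05, 130.52], [-82.76, 87.17], [-180, 180]. Speed limits (degrees/s): [127.2, 127.2, 147.25, 180, 180, 180].

### API

Orientations are given as [roll, pitch, yaw] about the fixed x, y, z axes, in that order (R = Rz(yaw) Ry(pitch) Rx(roll)).
In Python, from workcell import sensors, vision, job_done gives the robot as it stands.
- The arm moves only by the tool carry_out, never from a script. Its argument "increments" is a list of rows, each a list of 7 numbers: the turn, a rotation vector about the tool's x, y, z in degrees, then the shift along the tool's x, y, z in mm, then the opening in per cent of the stroke, from 0 (shut) to 100 (fully open). A call has 1 to 12 rows; each row shifts and turns the commanded pose from where the row before left it, along the tool's axes as they then stand; what a row does not reach is not made up. A row lasts 1/8 s, in which the tool goes at most 62.5 mm and 10.7 degrees, less where a joint would pass 70% of its speed; a pose out of reach is approached as far as the arm can. A call is refused whole if a number of a shift passes 62.5 or a number of a turn 10.7, either way. A call with a gripper value outside its range is refused whole. The fingers move at their own pace and stop on an object; "squeeze" is the grip in N (left out, the last holds). Time passes only in rows, so rows that do not move let the fingers close. It gives the time, the measured TCP pose, the force and the opening at its end, in the units of the state.
- sensors.get_obs(): the state, without advancing time (a new reading comes with each control period).
- vision.camera(name): name is "scene" or "top" or "wrist"; returns the picture (480x640x3 uint8, red, green, blue); there is no depth.
- vision.calibration(name): a dict with "camera_matrix" (3x3 intrinsics, pixels), "extrinsics" (4x4, takes a point from world to camera coordinates); the wrist camera has in their place "mount" (4x4, takes a point from camera to tool coordinates, whose origin is the TCP and whose axes are the tool frame's). Camera axes: x right, y up, looking along -z (the intrinsics and any distortion apply to the point x, -y, -z); pixel columns grow to the right and rows downward; lengths in m; the calibration is good to about 2 mm. A picture is of the moment at which its call begins: read the wrist's pose just before it. calibration takes no time and is no camera call.
- job_done(): hands the job in, once; it reports no verdict.
The state is a dict: "time": time; "q": joint angles; "qd": joint speeds; "joint_efforts": joint torques, N m; "ee_pos": TCP position; "tcp_rot": TCP orientation; "wrist_force": force on the tool from outside, world axes, zero at the start; "torque": the same for the moment, N m; "opening": finger opening in m.
Only numpy, scipy, OpenCV 4.12 (cv2) and the standard library are available. Lean on these libraries where they do the work, as an engineer would, in place of code of your own. Each camera call takes 0.05 s, during which the arm holds its last target.

## Working session

There is one attempt and no reset: what is moved stays moved. The work goes in short steps, Python scripts to look and compute and a tool call to move; the robot and the scene stay as the last step left them, time stands still between calls to the robot, and variables do not carry over. Pictures are saved under pics/ and viewed, and the job is handed in when it is done.

Besides the shell and the picture viewer there is one more tool, called after "Request:" as name(argument=value, ...), one argument or row to a line, values as JSON. carry_out: Moves the arm, as the interface text tells. Its arguments: {"type":"object","properties":{"increments":{"type":"array"},"squeeze":{"type":"number"}},"required":["increments"]}

```bash
ls; mkdir -p pics; python3 - <<'E'
from workcell import sensors, vision
import cv2
print(sensors.get_obs())
for n in ["scene","top","wrist"]:
    im=vision.camera(n); cv2.imwrite(f"pics/{n}0.png",im[:,:,::-1]); print(n,vision.calibration(n))
E
```

```text
pics
{'time': 0.0, 'q': array([6.70374609e+01, 5.01160818e+00, 1.00350729e+01, 9.50998518e+01,
       1.82410417e-03, 9.00002000e+01]), 'qd': array([0.02036364, 0.00721807, 0.02769079, 0.04286985, 0.03534122,
       0.04359963]), 'joint_efforts': array([ 1.90382554e-03, -5.20388746e+01,  4.64801753e+01,  1.65773788e-02,
        1.09615430e-04, -5.07591878e-06]), 'ee_pos': array([0.21445626, 0.50617301, 0.19818377]), 'tcp_rot': array([ 178.63225187,   89.92359115, -114.33048839]), 'wrist_force': array([-0.24527408, -1.19118205, -0.46331497]), 'torque': array([ 0.0205286 , -0.00748717, -0.03152646]), 'opening': 0.08548261068911422}
scene {'camera_matrix': array([[440.84084497,   0.        , 307.05287567],
       [  0.        , 440.84084497, 238.38511162],
       [  0.        ,   0.        ,   1.        ]]), 'extrinsics': array([[-0.38128619,  0.92436408,  0.01311036,  0.16723816],
       [-0.63606312, -0.27260491,  0.72187968,  0.29293963],
       [ 0.6708536 ,  0.26690373,  0.69189439, -1.18274816],
       [ 0.        ,  0.        ,  0.        ,  1.        ]])}
top {'camera_matrix': a
[... 243 characters left out ...]
99916,  0.00905091,  0.11777415, -0.58558551],
       [-0.1180249 ,  0.03572695,  0.99236773, -0.87274333],
       [ 0.        ,  0.        ,  0.        ,  1.        ]])}
wrist {'camera_matrix': array([[397.1346082 ,   0.        , 312.01703415],
       [  0.        , 397.1346082 , 241.75061546],
       [  0.        ,   0.        ,   1.        ]]), 'mount': array([[ 5.94445705e-04,  2.99223662e-01, -9.54182816e-01,
        -1.74528345e-01],
       [ 2.70602920e-04,  9.54182902e-01,  2.99223858e-01,
         7.60301880e-02],
       [ 9.99999787e-01, -4.36076994e-04,  4.86239131e-04,
         9.04288284e-04],
       [ 0.00000000e+00,  0.00000000e+00,  0.00000000e+00,
         1.00000000e+00]])}
```

View pics/scene0.png

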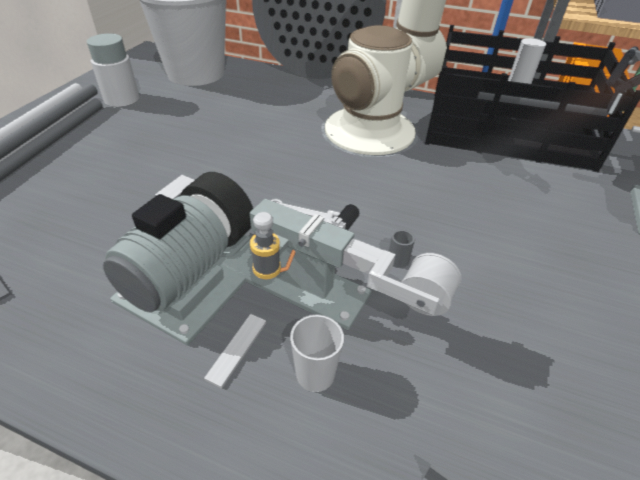

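View pics/top0.png

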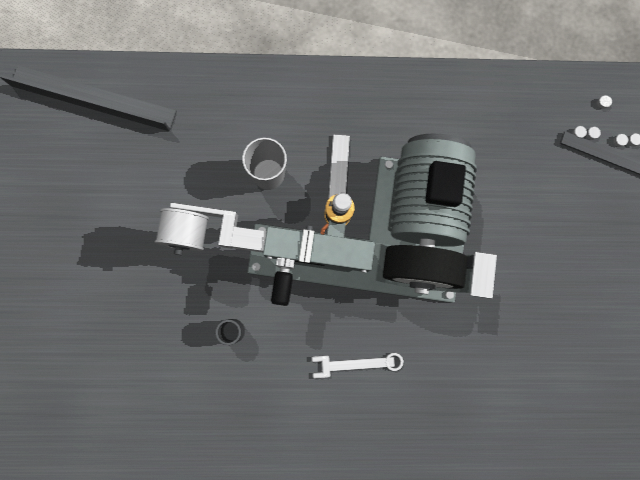

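View pics/wrist0.png

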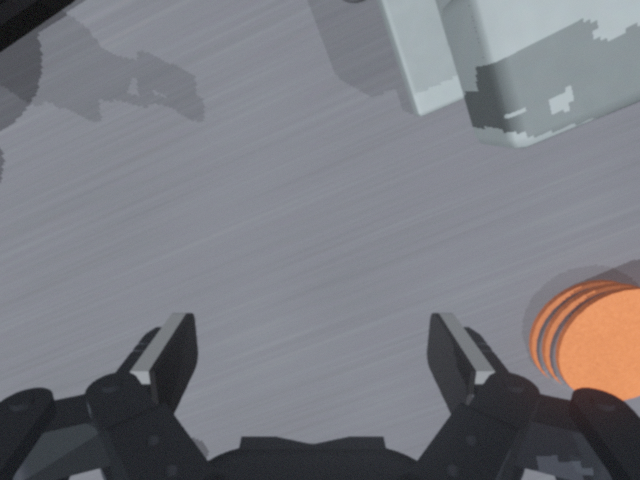

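The scene view shows the machine with the tin and flat bar behind it. In the top view the oiler head is near (342,203), the knob near (282,288), the pointer block near (285,263) and the clip near (307,245). I'll zoom in and fit the linisher pose.

```bash
python3 - <<'E'
import cv2
im=cv2.imread("pics/top0.png")
cv2.imwrite("pics/top0z.png",cv2.resize(im[180:315,225:385],None,fx=5,fy=4.44,interpolation=cv2.INTER_CUBIC)[:600,:800])
im=cv2.imread("pics/scene0.png")
cv2.imwrite("pics/scene0z.png",cv2.resize(im[195:315,240:400],None,fx=5,fy=5,interpolation=cv2.INTER_CUBIC))
E
```

```text
(no output)
```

View pics/top0z.png

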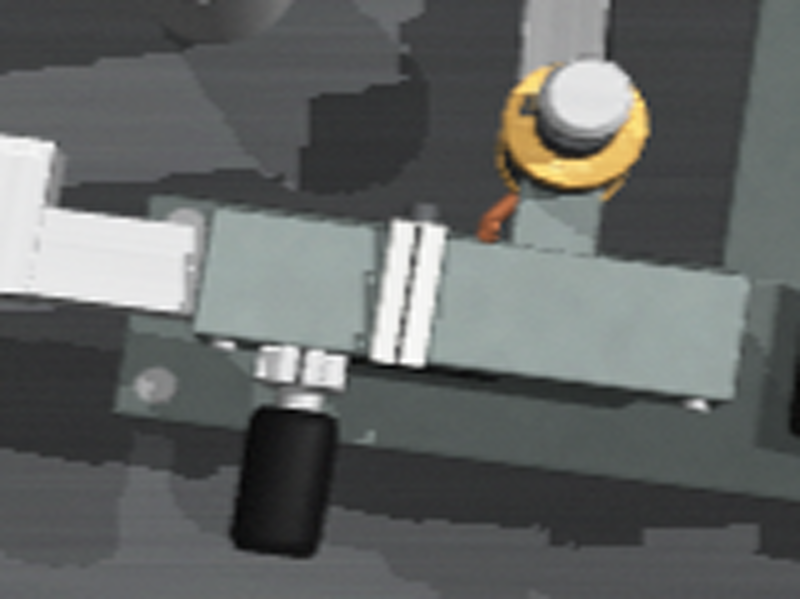

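View pics/scene0z.png

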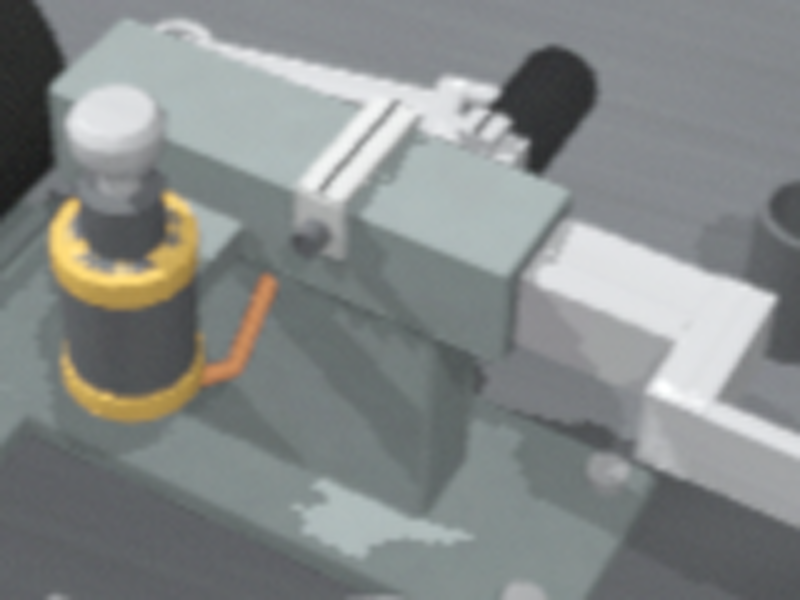

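```bash
cat > h.py <<'E'
import numpy as np
from workcell import sensors, vision
from scipy.optimize import least_squares
from scipy.spatial.transform import Rotation as R
def T(): 
    o=sensors.get_obs(); M=np.eye(4); M[:3,:3]=R.from_euler('xyz',o['tcp_rot'],degrees=True).as_matrix(); M[:3,3]=o['ee_pos']; return M
def proj(name,P,tool=None):
    c=vision.calibration(name); P=np.atleast_2d(P)
    E=c['extrinsics'] if 'extrinsics' in c else np.linalg.inv(tool@c['mount'])
    p=P@E[:3,:3].T+E[:3,3]; p=p*[1,-1,-1]; q=p@c['camera_matrix'].T
    return q[:,:2]/q[:,2:]
def onz(name,uv,z,tool=None):
    c=vision.calibration(name); E=np.linalg.inv(c['extrinsics']) if 'extrinsics' in c else tool@c['mount']
    d=np.linalg.inv(c['camera_matrix'])@[uv[0],uv[1],1]; d=E[:3,:3]@(d*[1,-1,-1]); o=E[:3,3]
    return o+d*(z-o[2])/d[2]
def W(p,lin):  # linisher p in mm -> world m
    x,y,a=lin; c,s=np.cos(a),np.sin(a)
    p=np.atleast_2d(p)/1000.
    return np.c_[x+c*p[:,0]-s*p[:,1], y+s*p[:,0]+c*p[:,1], p[:,2]]
E
python3 - <<'E'
from h import *
f=lambda u,v,:(225+u/5,180+v/4.44)
g=lambda u,v:(240+u/5,195+v/5)
L=[(-22,85,150),(22,85,150),(-22,-80,150),(22,-80,150),(66,-20,200)]
top=np.array([f(195,335),f(213,208),f(735,400),f(750,275),f(590,97)])-.3
sc=np.array([g(570,200),g(505,275),g(125,22),g(55,92),g(115,103)])-.3
L=np.array(L,float)
def res(p,w):
    r=[]
    if 't' in w: r.append(proj('top',W(L,p))-top)
    if 's' in w: r.append(proj('scene',W(L,p))-sc)
    return np.vstack(r).ravel()
for w in ('t','s','ts'):
    s=least_squares(res,[.5,0,0],args=(w,),loss='soft_l1'); print(w,s.x[:2],np.degrees(s.x[2]),res(s.x,w).reshape(-1,2).round(1).tolist())
lin=s.x
print(W([(66,-20,200),(-68,50,130),(-28.5,50,156)],lin))
for n,a,b in (('top',f(425,228),f(402,362)),('scene',g(397,105),g(318,190))):
  for q in (a,b):
    w=onz(n,q,.155); d=w[:2]-lin[:2]; c,s_=np.cos(lin[2]),np.sin(lin[2]); print(n,d@[c,s_],d@[-s_,c])
E
```

```text
t [0.56981681 0.03719969] -7.427884514794632 [[-0.7, 0.1], [0.0, -0.0], [0.2, 0.5], [0.7, -0.1], [-0.2, -0.5]]
s [0.57367833 0.04045659] -8.61441098902857 [[1.0, -1.1], [0.4, 1.6], [0.3, -1.6], [-1.7, -0.9], [-0.6, 1.7]]
ts [0.57029883 0.03806697] -7.757161645606808 [[-1.3, -0.5], [-0.4, -0.7], [-0.5, 0.5], [0.2, -0.1], [-0.6, -0.8], [0.4, -3.5], [0.2, -0.9], [-0.7, -2.9], [-2.3, -2.1], [-0.5, 0.1]]
[[0.63299537 0.00934165 0.2       ]
 [0.50966984 0.0967877  0.13      ]
 [0.54880837 0.0914562  0.156     ]]
top 0.0224511547161509 0.019449274824174887
top -0.023562930048918698 0.019757252773539288
scene -0.02052500039086809 0.025341393629986865
scene 0.025539266574271774 0.023909909557342904
```

```bash
python3 - <<'E'
from h import *
M=T(); print(M.round(3))
def F(a): # desired: x down, z = -lin y
    z=np.array([np.sin(a),-np.cos(a),0]); x=np.array([0,0,-1.]); return np.c_[x,np.cross(z,x),z]
D=F(np.radians(-7.5)); print(D.round(3)); 
print(R.from_matrix(M[:3,:3].T@D).as_rotvec(degrees=True))
print(M[:3,:3].T@(np.array([.632,.0095,.21])-M[:3,3])*1000)
E
```

```text
[[-0.    -0.921  0.39   0.215]
 [-0.001  0.39   0.921  0.506]
 [-1.    -0.    -0.001  0.198]
 [ 0.     0.     0.     1.   ]]
[[ 0.     0.991 -0.131]
 [ 0.    -0.131 -0.991]
 [-1.     0.     0.   ]]
[ 1.64535761e+02 -1.01133235e-02  8.63161674e-02]
[ -11.33485852 -578.19833418 -294.47105491]
```

Request:
carry_out(
  increments=[
    [0,0,0,-40,0,0,0],
    [0,0,0,-4,-52,-27,0],
    [0,0,0,-4,-52,-27,0],
    [0,0,0,-4,-52,-27,0],
    [0,0,0,-4,-52,-27,0],
    [0,0,0,-4,-52,-27,0],
    [0,0,0,-4,-52,-27,0],
    [0,0,0,0,-52,-27,0],
    [0,0,0,0,-52,-27,0],
    [0,0,0,0,-52,-27,0],
    [0,0,0,0,0,0,0],
  ],
)

```text
time: 1.52
ee_pos: [0.5523, 0.0971, 0.2614]
tcp_rot: [135.7, 89.9, -157.5]
wrist_force: [-0.5, 0.1, -0.1]
opening: -0.0
```

```bash
python3 - <<'E'
from h import *
import cv2
o=sensors.get_obs(); print(o['time'],o['q'].round(1),o['ee_pos'],o['opening'],o['wrist_force']);print(T().round(3)); np.save('T1.npy',T())
cv2.imwrite("pics/w1.png",vision.camera('wrist')[:,:,::-1])
E
```

```text
1.525 [ 10.    8.6  21.2 102.6  -0.   33.2] [0.55228198 0.09705221 0.26137732] -1.863975202044563e-05 [-0.51732265  0.09151665 -0.05513786]
[[-0.002 -0.919  0.394  0.552]
 [-0.001  0.394  0.919  0.097]
 [-1.     0.001 -0.001  0.261]
 [ 0.     0.     0.     1.   ]]
```

View pics/w1.png

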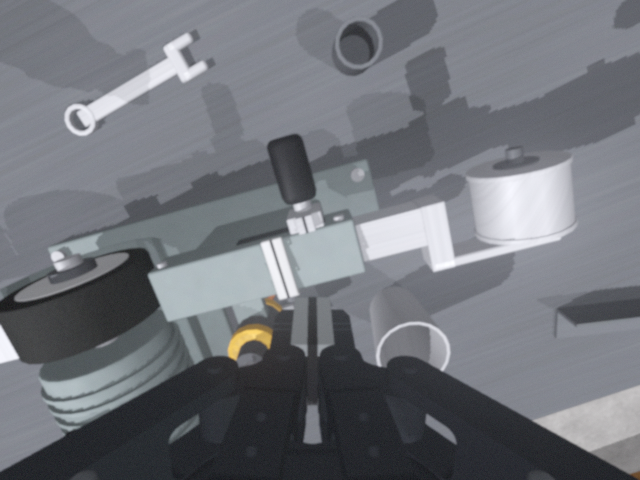

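Request:
carry_out(
  increments=[
    [0,0,0,15,-54,-24.5,0],
    [0,0,0,15,-54,-24.5,0],
    [-7.8,0,0,10,0,0,0],
    [-7.8,0,0,0,0,0,0],
    [0,0,0,0,0,0,0],
  ],
)

```text
time: 2.2
ee_pos: [0.6306, 0.014, 0.223]
tcp_rot: [54.8, 90.0, 137.4]
wrist_force: [0.4, 0.3, 0.0]
opening: 0.0
```

```bash
python3 - <<'E'
from h import *
import cv2
o=sensors.get_obs(); print(o['time'],o['q'].round(1),o['ee_pos'],o['opening'],o['wrist_force']);print(T().round(3)); np.save('T2.npy',T())
cv2.imwrite("pics/w2.png",vision.camera('wrist')[:,:,::-1])
t=vision.camera('top')[:,:,::-1]
cv2.imwrite("pics/t2.png",cv2.resize(t[140:290,240:440],None,fx=4,fy=4,interpolation=cv2.INTER_CUBIC))
t=vision.camera('scene')[:,:,::-1]
cv2.imwrite("pics/s2.png",cv2.resize(t[165:315,200:400],None,fx=4,fy=4,interpolation=cv2.INTER_CUBIC))
E
```

```text
2.2 [ 1.3 17.4 27.2 99.8  0.   8.6] [0.63057315 0.01402871 0.22297236] 1.5144254244705222e-05 [0.38707157 0.32529969 0.04485476]
[[-0.    -0.992  0.128  0.631]
 [ 0.     0.128  0.992  0.014]
 [-1.     0.     0.     0.223]
 [ 0.     0.     0.     1.   ]]
```

View pics/w2.png

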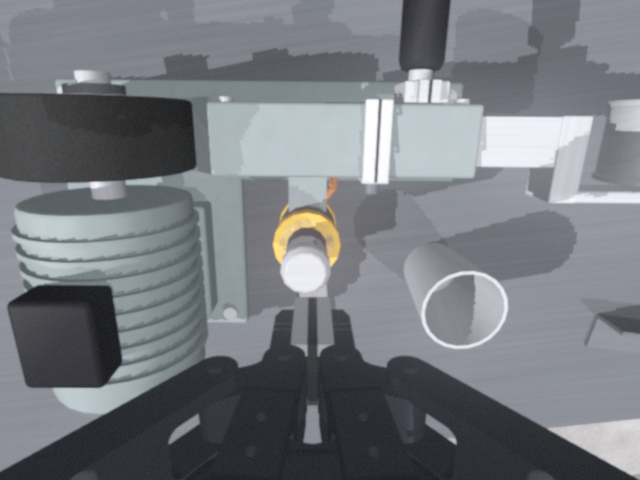

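View pics/t2.png

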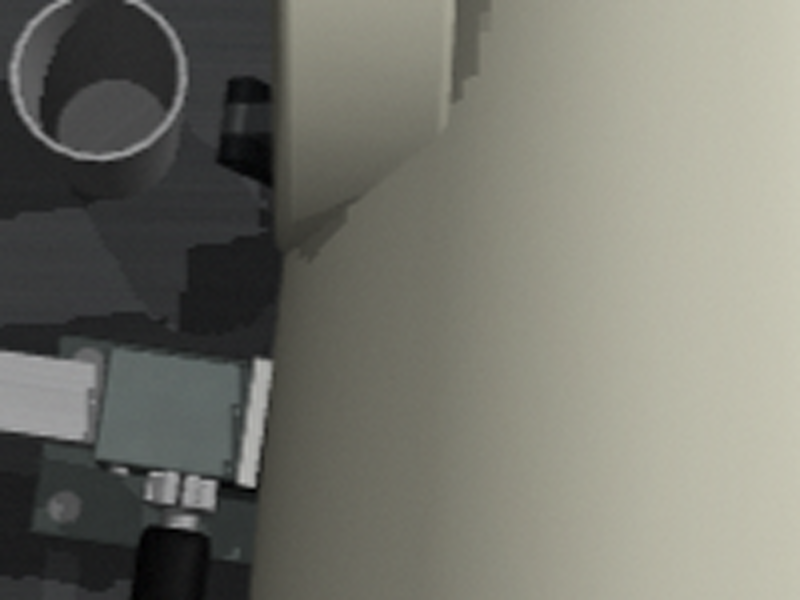

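View pics/s2.png

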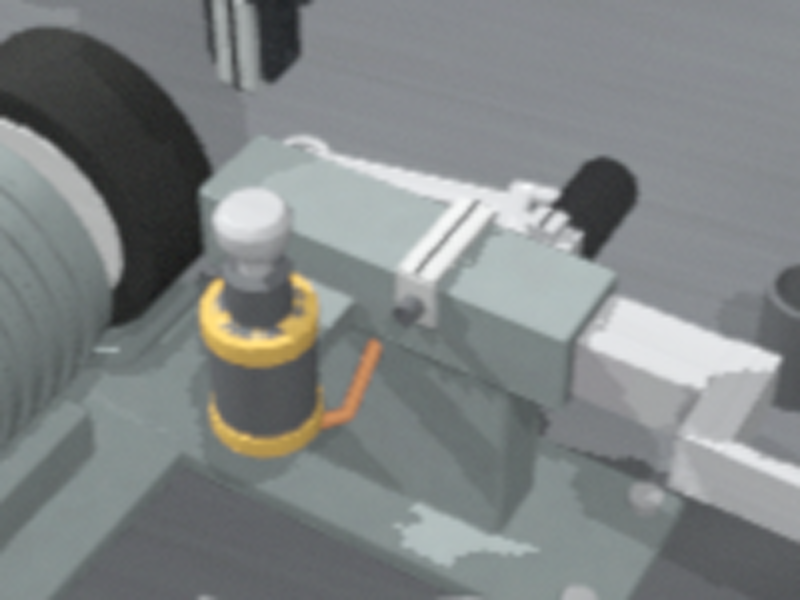

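```bash
python3 - <<'E'
from h import *
M=np.load('T2.npy')
print('tcp in scene',proj('scene',M[:3,3]),'wrist',proj('wrist',M[:3,3],M), 'oiler',proj('scene',[.632,.0095,.2]))
print('head',onz('wrist',(304.5,266),.2,M),'head scene',onz('scene',(200+252/4,165+205/4),.2),'top',onz('top',(342.5,202),.2))
lin=(.5698,.0372,np.radians(-7.43))
c,s_=np.cos(lin[2]),np.sin(lin[2])
for nm,q,z in (('hc',(210,102),.15),('hc',(482,104),.15),('hc',(475,178),.15),('hc',(214,176),.15),('clip',(380,100),.155),('clip',(377,183),.155),('sl',(427,85),.156),('sl',(427,95),.156)):
    w=onz('wrist',q,z,M); d=w[:2]-lin[:2]; print(nm,w.round(4),(d@[c,s_]).round(4),(d@[-s_,c]).round(4))
E
python3 - <<'E'
import cv2
im=cv2.imread("pics/w2.png")
cv2.imwrite("pics/w2z.png",cv2.resize(im[60:200,340:500],None,fx=5,fy=4.25,interpolation=cv2.INTER_CUBIC))
E
```

```text
tcp in scene [[265.07225719 202.49248296]] wrist [[310.5781838 284.0184579]] oiler [[262.57939438 215.02935348]]
head [0.62974522 0.01078687 0.2       ] head scene [0.63410509 0.011208   0.2       ] top [0.63125302 0.00879026 0.2       ]
hc [ 0.5393 -0.0341  0.15  ] -0.021 -0.0746
hc [0.5608 0.1246 0.15  ] -0.0202 0.0855
hc [0.6041 0.1202 0.15  ] 0.0233 0.0868
hc [ 0.5822 -0.0405  0.15  ] 0.0223 -0.0754
clip [0.551  0.0644 0.155 ] -0.0221 0.0245
clip [0.5986 0.0589 0.155 ] 0.0257 0.0252
sl [0.5464 0.0912 0.156 ] -0.0302 0.0506
sl [0.5518 0.091  0.156 ] -0.0248 0.051
```

View pics/w2z.png

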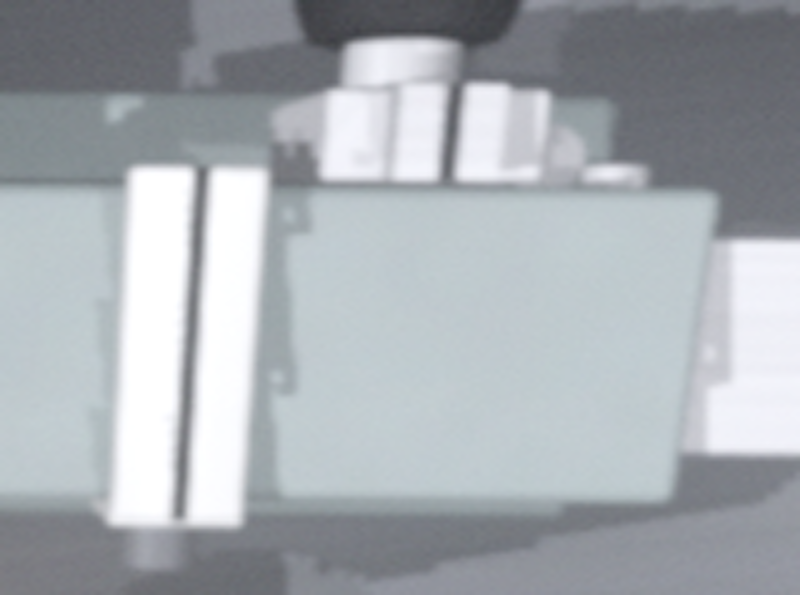

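```bash
python3 - <<'E'
from h import *
M=np.load('T2.npy')
for s in (0,10,20,30,40):
    P=M[:3,3]+M[:3,0]*-s/1000
    print(s,proj('scene',P).round(1),proj('wrist',P,M).round(1), proj('wrist',P-M[:3,1]*.011*-1,M).round(1))
lin=(.5698,.0372,np.radians(-7.43)); c,s_=np.cos(lin[2]),np.sin(lin[2])
for nm,q,z in (('mark',(380,99.5),.155),('markfar',(375.5,181),.155),('sl',(430,82),.156),('sl',(429.6,100),.156)):
    w=onz('wrist',q,z,M); d=w[:2]-lin[:2]; print(nm,w.round(4),(d@[c,s_]).round(4),(d@[-s_,c]).round(4))
print(sensors.get_obs()['ee_pos'])
E
python3 - <<'E'
import cv2
im=cv2.imread("pics/w2.png")
cv2.imwrite("pics/w2y.png",cv2.resize(im[220:400,220:420],None,fx=4,fy=3.3,interpolation=cv2.INTER_CUBIC))
from workcell import vision
im=vision.camera('scene')[:,:,::-1]
cv2.imwrite("pics/s3.png",im)
E
```

```text
0 [[265.1 202.5]] [[310.6 284. ]] [[310.6 262.3]]
10 [[264.7 196.7]] [[310.5 292.9]] [[310.5 270.2]]
20 [[264.3 190.8]] [[310.4 302.7]] [[310.4 278.9]]
30 [[263.9 184.8]] [[310.3 313.7]] [[310.2 288.7]]
40 [[263.4 178.6]] [[310.1 326.2]] [[310.1 299.8]]
mark [0.5508 0.0644 0.155 ] -0.0224 0.0245
markfar [0.5972 0.0581 0.155 ] 0.0245 0.0242
sl [0.5451 0.093  0.156 ] -0.0317 0.0521
sl [0.5547 0.0924 0.156 ] -0.0221 0.0528
[0.63081534 0.01366418 0.22339562]
```

View pics/w2y.png

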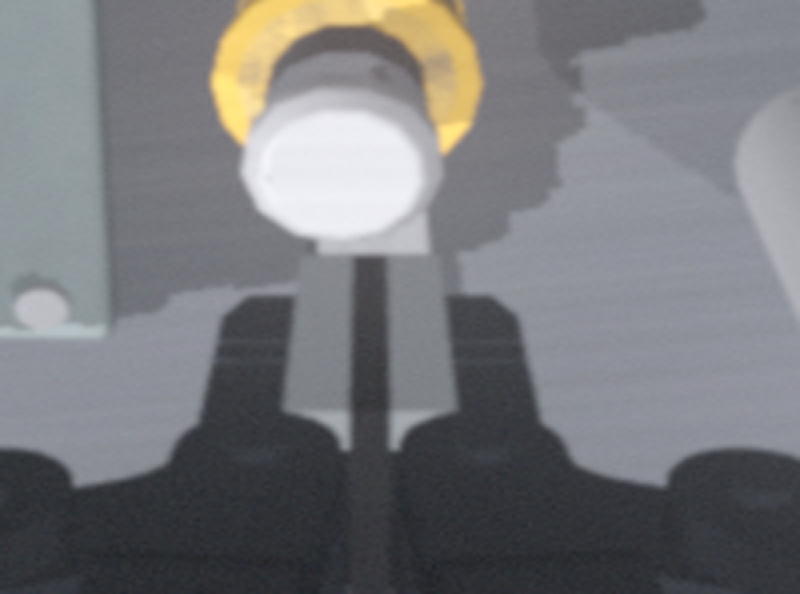

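View pics/s3.png

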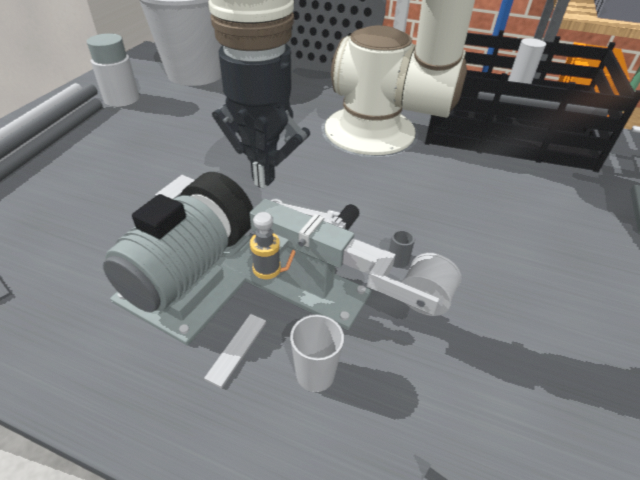

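Request:
carry_out(
  increments=[
    [0,0,0,6,0,-3.4,0],
    [0,0,0,6,0,0,0],
    [0,0,0,6,0,0,0],
    [0,0,0,0,0,0,0],
  ],
  squeeze=60,
)

```text
time: 2.9
ee_pos: [0.6303, 0.0094, 0.2041]
tcp_rot: [96.2, 89.9, 178.8]
wrist_force: [-0.5, -0.9, 0.2]
opening: -0.0001
```

```bash
python3 - <<'E'
from h import *
import cv2
np.save('T3.npy',T()); print(T().round(4)[:3,3], sensors.get_obs()['wrist_force'])
im=vision.camera('wrist')[:,:,::-1]
cv2.imwrite("pics/w3.png",im)
im=vision.camera('scene')[:,:,::-1]
cv2.imwrite("pics/s4.png",cv2.resize(im[140:290,180:380],None,fx=4,fy=4,interpolation=cv2.INTER_CUBIC))
E
```

```text
[0.6303 0.0094 0.2041] [-0.51357885 -0.85392532  0.17815541]
```

View pics/w3.png

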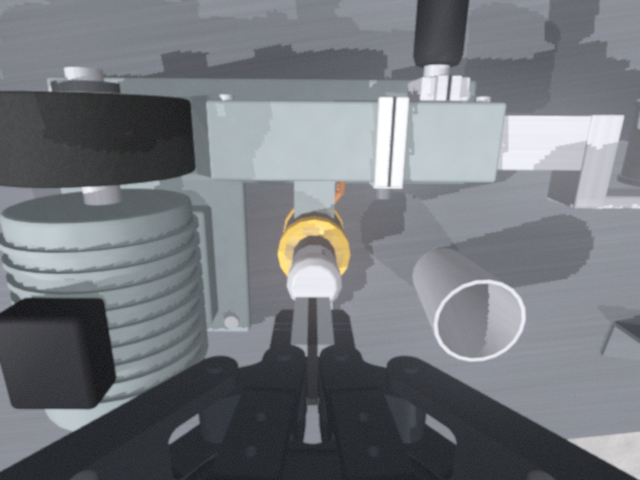

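View pics/s4.png

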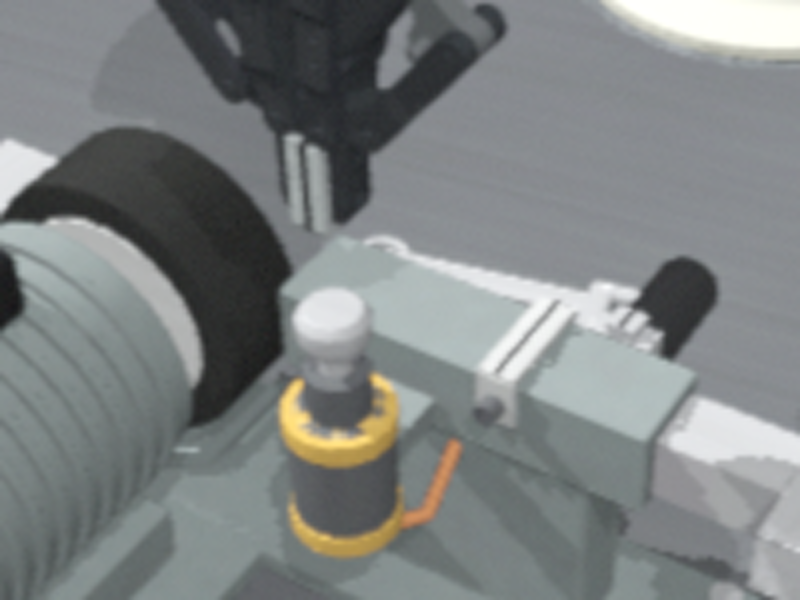

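Request:
carry_out(
  increments=[
    [0,0,0,5,0,0,0],
    [0,0,0,5,0,0,0],
    [0,0,0,5,0,0,0],
    [0,0,0,0,0,0,0],
  ],
)

```text
time: 3.5
ee_pos: [0.6303, 0.0095, 0.1893]
tcp_rot: [99.8, 89.9, -177.6]
wrist_force: [-0.2, -0.5, 0.3]
opening: 0.0003
```

```bash
python3 - <<'E'
from h import *
import cv2
im=vision.camera('wrist')[:,:,::-1]
a=cv2.resize(im[200:380,220:420],None,fx=2,fy=2,interpolation=cv2.INTER_CUBIC)
im=vision.camera('scene')[:,:,::-1]
b=cv2.resize(im[150:270,200:320],None,fx=3,fy=3,interpolation=cv2.INTER_CUBIC)
cv2.imwrite("pics/c5.png",np.hstack([a,b]))
E
```

```text
(no output)
```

View pics/c5.png

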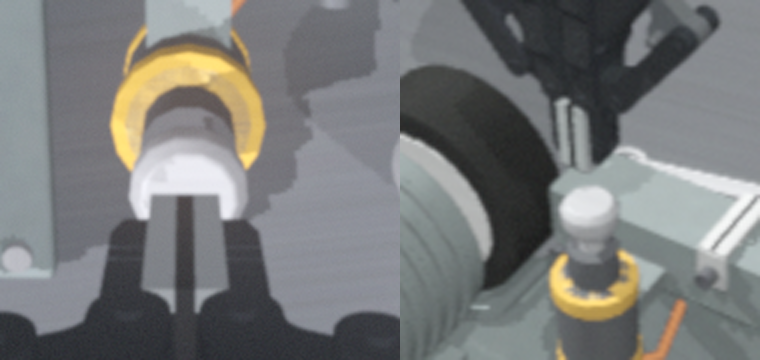

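```bash
python3 - <<'E'
from h import *
M=T()
for s in (0,20,25,30):
  for y in (0,-.011,.011):
    P=M[:3,3]+M[:3,0]*-s/1000+M[:3,1]*y
    print(s,y,P.round(4),proj('scene',P).round(1),proj('wrist',P,M).round(1))
E
```

```text
0 0 [0.6305 0.0095 0.1899] [[263.4 219.8]] [[310.6 284. ]]
0 -0.011 [0.6414 0.008  0.1899] [[259.  224.3]] [[310.6 304.9]]
0 0.011 [0.6196 0.0109 0.1899] [[267.7 215.4]] [[310.6 262.3]]
20 0 [0.6305 0.0095 0.2099] [[262.6 209. ]] [[310.4 302.7]]
20 -0.011 [0.6414 0.008  0.2099] [[258.1 213.4]] [[310.4 325.6]]
20 0.011 [0.6196 0.0109 0.2099] [[267.  204.6]] [[310.4 278.9]]
25 0 [0.6305 0.0095 0.2149] [[262.4 206.2]] [[310.3 308.1]]
25 -0.011 [0.6414 0.008  0.2149] [[257.9 210.6]] [[310.4 331.5]]
25 0.011 [0.6196 0.0109 0.2149] [[266.8 201.9]] [[310.3 283.7]]
30 0 [0.6305 0.0095 0.2199] [[262.2 203.4]] [[310.3 313.7]]
30 -0.011 [0.6414 0.008  0.2199] [[257.7 207.8]] [[310.3 337.7]]
30 0.011 [0.6196 0.0109 0.2199] [[266.7 199.1]] [[310.2 288.7]]
```

Request:
carry_out(
  increments=[
    [0,0,0,4,0,0,0],
    [0,0,0,4,0,0,0],
    [0,0,0,0,0,0,0],
  ],
)

```text
time: 3.98
ee_pos: [0.6304, 0.0094, 0.1813]
tcp_rot: [98.3, 90.0, -179.1]
wrist_force: [0.0, -0.0, -0.2]
opening: 0.0002
```

Request:
carry_out(
  increments=[
    [0,0,0,3,0,0,0],
    [0,0,0,3,0,0,0],
    [0,0,0,0,0,0,0],
  ],
)

```text
time: 4.35
ee_pos: [0.6305, 0.0094, 0.1756]
tcp_rot: [100.8, 90.0, -176.6]
wrist_force: [0.5, 0.3, 0.8]
opening: -0.0003
```

```bash
cat > look.py <<'E'
from h import *
import cv2,sys
im=vision.camera('wrist')[:,:,::-1]
a=cv2.resize(im[200:380,220:420],None,fx=2,fy=2,interpolation=cv2.INTER_CUBIC)
im=vision.camera('scene')[:,:,::-1]
b=cv2.resize(im[150:270,200:320],None,fx=3,fy=3,interpolation=cv2.INTER_CUBIC)
cv2.imwrite(sys.argv[1],np.hstack([a,b]))
E
python3 look.py pics/c6.png
```

```text
(no output)
```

View pics/c6.png

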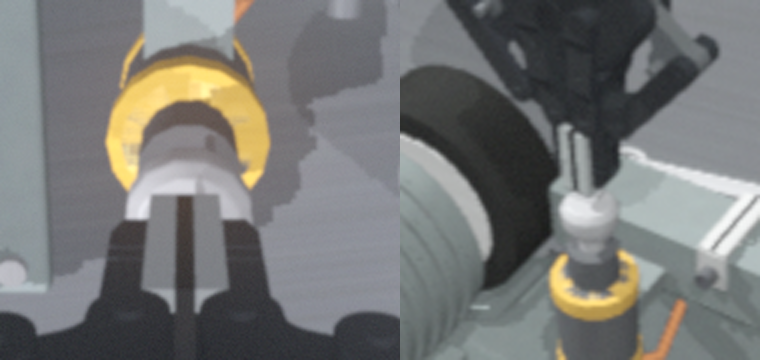

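Request:
carry_out(
  increments=[
    [0,0,0,3,0,0,0],
    [0,0,0,3,0,0,0],
    [0,0,0,0,0,0,0],
  ],
)

```text
time: 4.82
ee_pos: [0.6304, 0.0094, 0.1695]
tcp_rot: [102.8, 90.0, -174.6]
wrist_force: [0.3, 0.6, 0.2]
opening: -0.0
```

Request:
carry_out(
  increments=[
    [0,0,0,3,0,0,0],
    [0,0,0,2,0,0,0],
    [0,0,0,0,0,0,0],
  ],
)

```text
time: 5.2
ee_pos: [0.6307, 0.0095, 0.1651]
tcp_rot: [-80.1, 90.0, 2.6]
wrist_force: [-0.6, 0.8, 3.0]
opening: 0.0
```

```bash
python3 look.py pics/c7.png
```

```text
(no output)
```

View pics/c7.png

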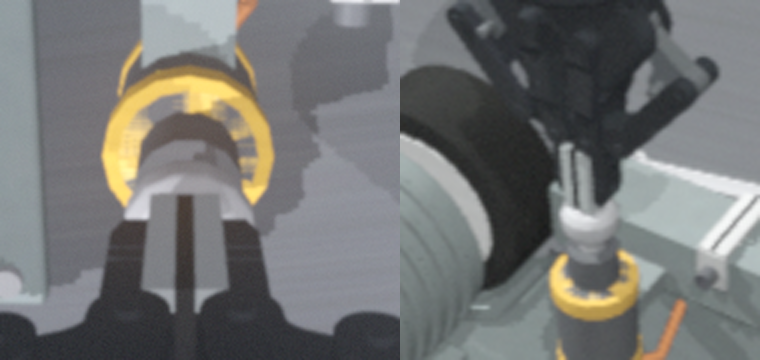

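Request:
carry_out(
  increments=[
    [0,0,0,3,0,0,0],
    [0,0,0,3,0,0,0],
    [0,0,0,2,0,0,0],
    [0,0,0,0,0,0,0],
  ],
)

```text
time: 5.8
ee_pos: [0.6307, 0.0094, 0.1577]
tcp_rot: [-82.2, 89.9, 0.5]
wrist_force: [-1.0, 0.2, 7.5]
opening: -0.0001
```

Request:
carry_out(
  increments=[
    [0,0,0,1,0,0,0],
    [0,0,0,0.5,0,0,0],
    [0,0,0,0,0,0,0],
  ],
)

```text
time: 6.18
ee_pos: [0.6308, 0.0095, 0.1576]
tcp_rot: [-81.5, 89.8, 1.1]
wrist_force: [-3.2, -0.4, 16.7]
opening: -0.0001
```

```bash
python3 look.py pics/c8.png
```

```text
(no output)
```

View pics/c8.png

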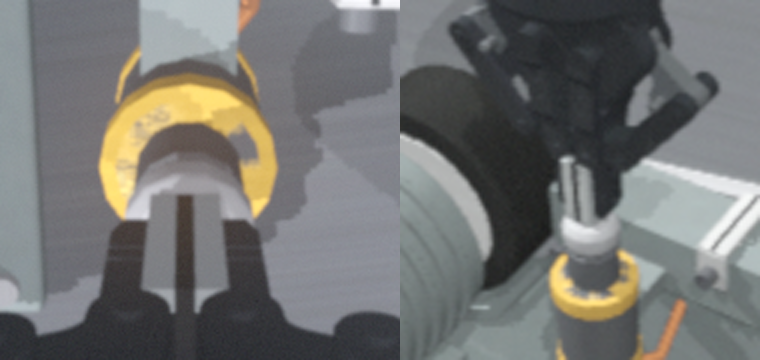

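Request:
carry_out(
  increments=[
    [0,0,0,-6,0,0,0],
    [0,0,0,-8,0,0,0],
    [0,0,0,-20,0,0,0],
    [0,0,0,-26,0,0,0],
    [0,0,0,0,44,24,70],
    [0,0,0,0,44,24,70],
    [0,0,0,0,44,23,70],
    [0,0,0,0,0,0,70],
  ],
)

```text
time: 7.28
ee_pos: [0.5067, 0.0982, 0.2158]
tcp_rot: [18.1, 90.0, 100.9]
wrist_force: [0.9, 0.4, 0.1]
opening: 0.0599
```

```bash
python3 - <<'E'
from h import *
import cv2
M=T();np.save('T4.npy',M); o=sensors.get_obs(); print(M.round(4),o['q'].round(1),o['wrist_force'],o['opening'])
im=vision.camera('wrist')[:,:,::-1]
cv2.imwrite("pics/w9.png",im)
im=vision.camera('scene')[:,:,::-1]
cv2.imwrite("pics/s9.png",cv2.resize(im[140:290,220:420],None,fx=4,fy=4,interpolation=cv2.INTER_CUBIC))
E
```

```text
[[-0.000e+00 -9.921e-01  1.257e-01  5.067e-01]
 [ 2.000e-04  1.257e-01  9.921e-01  9.820e-02]
 [-1.000e+00  1.000e-04  2.000e-04  2.158e-01]
 [ 0.000e+00  0.000e+00  0.000e+00  1.000e+00]] [11.   0.7  7.5 96.8  0.  18.2] [0.85814624 0.37440824 0.05004783] 0.0599424246267539
```

View pics/w9.png

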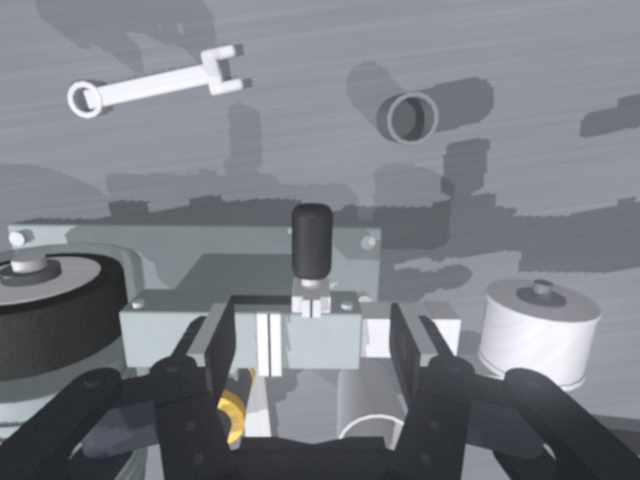

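View pics/s9.png

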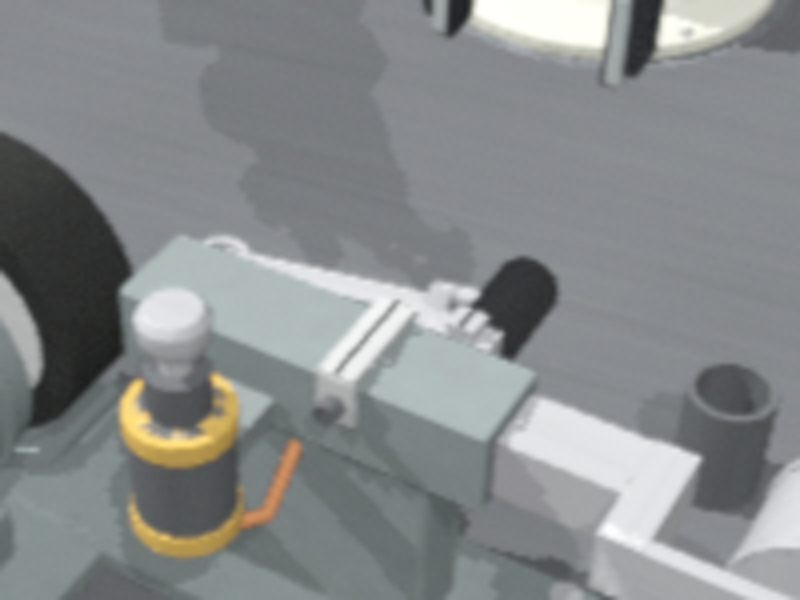

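```bash
python3 - <<'E'
import cv2
im=cv2.imread("pics/w9.png")
cv2.imwrite("pics/w9z.png",cv2.resize(im[195:395,110:390],None,fx=2.85,fy=2.85,interpolation=cv2.INTER_CUBIC))
cv2.imwrite("pics/w9y.png",cv2.resize(im[270:350,240:360],None,fx=6.5,fy=6.5,interpolation=cv2.INTER_CUBIC))
from h import *
g=cv2.cvtColor(im,cv2.COLOR_BGR2GRAY)
for r in (318,330,345,360): print(r,g[r,255:285])
for r in (300,304,308,312): print(r,g[r,296:330])
E
```

```text
318 [189 211 239 254 255 255 255 255 255 255 254 237 195 136 162 224 253 255
 255 255 255 255 254 252 240 210 177 161 163 166]
330 [197 205 232 254 255 255 255 255 255 255 255 249 216 151 146 211 245 255
 255 255 255 254 254 253 243 218 182 162 165 164]
345 [197 197 216 241 255 255 255 255 255 255 255 251 224 167 133 181 230 252
 255 255 254 254 254 253 246 225 190 167 162 163]
360 [196 191 198 230 251 255 255 255 255 255 255 252 236 196 138 161 223 250
 255 255 255 254 254 252 248 232 196 167 162 162]
300 [241 241 238 230 226 220 215 211 209 207 207 205 199 180 147 126 147 182
 200 204 204 204 205 205 207 204 205 204 204 205 205 210 224 225]
304 [244 244 240 235 228 229 235 238 239 240 240 239 231 205 153 123 172 217
 236 240 240 240 240 237 226 211 206 204 204 203 203 205 214 211]
308 [239 233 231 228 228 231 237 239 239 240 240 240 232 206 154 125 176 218
 237 239 241 241 240 236 224 209 203 201 202 202 201 201 201 195]
312 [201 202 202 200 201 210 226 238 241 241 241 241 237 210 151 128 182 222
 238 241 242 241 241 237 224 207 202 203 207 208 211 212 209 191]
```

View pics/w9z.png

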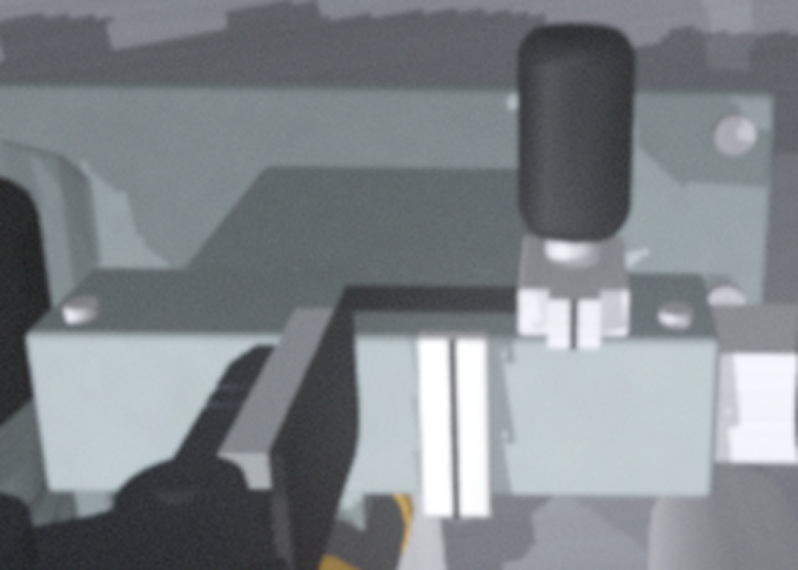

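View pics/w9y.png

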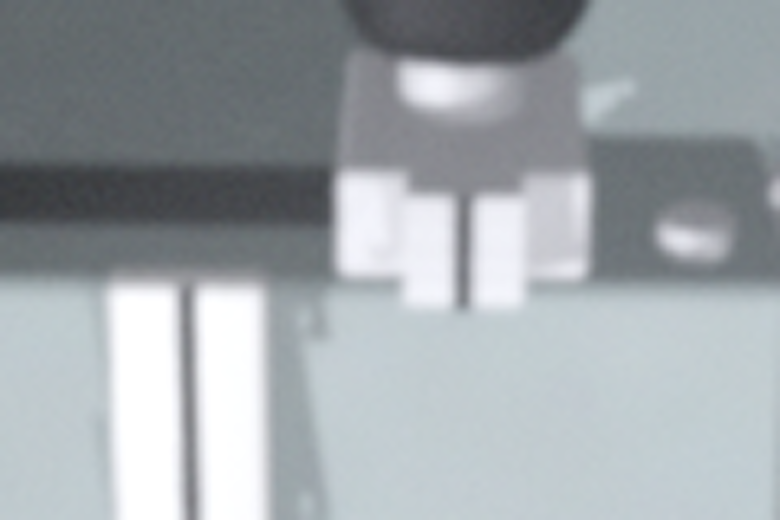

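```bash
python3 - <<'E'
from h import *
M=np.load('T4.npy')
lin=(.5698,.0372,np.radians(-7.43)); c,s_=np.cos(lin[2]),np.sin(lin[2])
for nm,q,z in (('mark',(268.2,315),.155),('mark',(269,362),.155),('cl',(256.6,318),.155),('cr',(280.3,318),.155),('sl',(310.9,301),.156),('sl',(310.8,316),.156),
  ('hl',(121.5,312),.15),('hr',(360.5,313.5),.15),('knobL',(292,240),.13),('knobR',(332,240),.13),('kn near',(312,206),.137),('kn far',(312,278),.137)):
    w=onz('wrist',q,z,M); d=w[:2]-lin[:2]; print(nm,w.round(4),(d@[c,s_]*1000).round(1),(d@[-s_,c]*1000).round(1))
E
```

```text
mark [0.5513 0.0641 0.155 ] -21.8 24.3
mark [0.5868 0.059  0.155 ] 14.1 23.8
cl [0.5525 0.0561 0.155 ] -19.6 16.5
cr [0.5545 0.0717 0.155 ] -19.6 32.2
sl [0.5443 0.0934 0.156 ] -32.6 52.4
sl [0.555  0.0919 0.156 ] -21.7 52.4
hl [ 0.5393 -0.0343  0.15  ] -21.0 -74.8
hr [0.5605 0.1249 0.15  ] -20.5 85.8
knobL [0.5095 0.0846 0.13  ] -65.9 39.2
knobR [0.513  0.1119 0.13  ] -66.0 66.7
kn near [0.4862 0.1014 0.137 ] -91.2 52.9
kn far [0.5363 0.0951 0.137 ] -40.7 53.1
```

Request:
carry_out(
  increments=[
    [0,0,0,30,0,0,70],
    [0,0,0,30,0,0,70],
    [0,0,0,30,0,0,70],
    [0,0,0,25,0,0,70],
    [0,0,0,0,0,0,70],
  ],
)

```text
time: 8.0
ee_pos: [0.5082, 0.0959, 0.0981]
tcp_rot: [109.4, 89.8, -168.0]
wrist_force: [0.5, -0.1, 1.3]
opening: 0.0594
```

```bash
cat > look2.py <<'E'
from h import *
import cv2,sys
o=sensors.get_obs(); print(T().round(4).tolist(),o['time'],o['wrist_force'],o['opening'])
im=vision.camera('wrist')[:,:,::-1]
cv2.imwrite(sys.argv[1]+'w.png',im)
im=vision.camera('scene')[:,:,::-1]
cv2.imwrite(sys.argv[1]+'s0.png',im)
cv2.imwrite(sys.argv[1]+'s.png',cv2.resize(im[140:290,220:420],None,fx=4,fy=4,interpolation=cv2.INTER_CUBIC))
E
python3 look2.py pics/d1
```

```text
[[-0.0042, -0.9916, 0.1292, 0.5082], [-0.0009, 0.1292, 0.9916, 0.0959], [-1.0, 0.004, -0.0014, 0.0981], [0.0, 0.0, 0.0, 1.0]] 8.0 [ 0.46013044 -0.13000595  1.25872222] 0.05935836501598237
```

View pics/d1w.png

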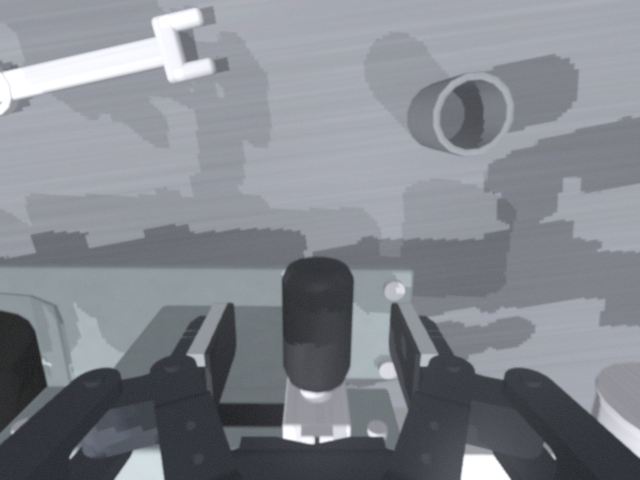

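View pics/d1s.png

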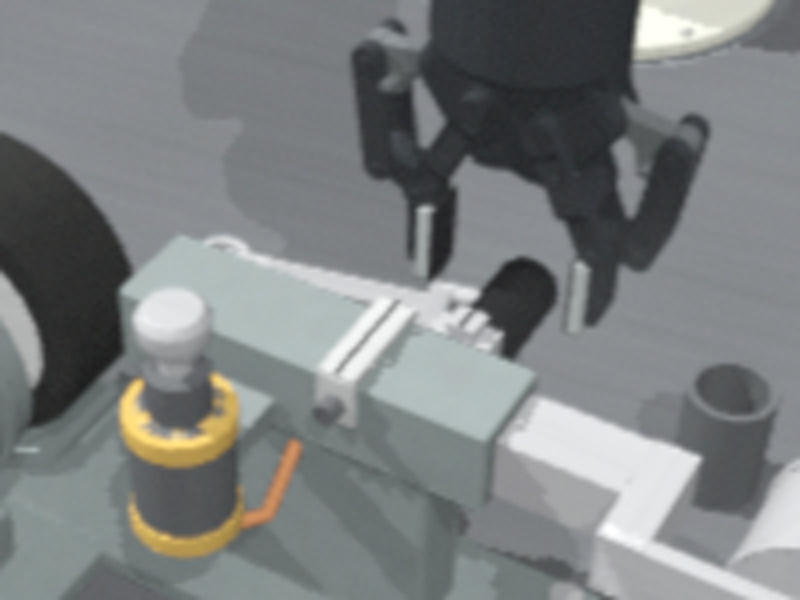

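Request:
carry_out(
  increments=[
    [0,0,0,10,0,1.5,70],
    [0,0,0,11,0,1,70],
    [0,0,0,0,0,0,70],
    [0,0,0,0,0,0,70],
  ],
)

```text
time: 8.6
ee_pos: [0.5091, 0.0993, 0.0795]
tcp_rot: [-80.7, 90.0, 2.0]
wrist_force: [0.9, 0.4, 0.1]
opening: 0.0601
```

```bash
python3 look2.py pics/d2
```

```text
[[0.0001, -0.9918, 0.128, 0.5091], [0.0, 0.128, 0.9918, 0.0993], [-1.0, -0.0001, 0.0, 0.0795], [0.0, 0.0, 0.0, 1.0]] 8.6 [0.88803545 0.40380324 0.08957704] 0.060058972806857826
```

View pics/d2w.png

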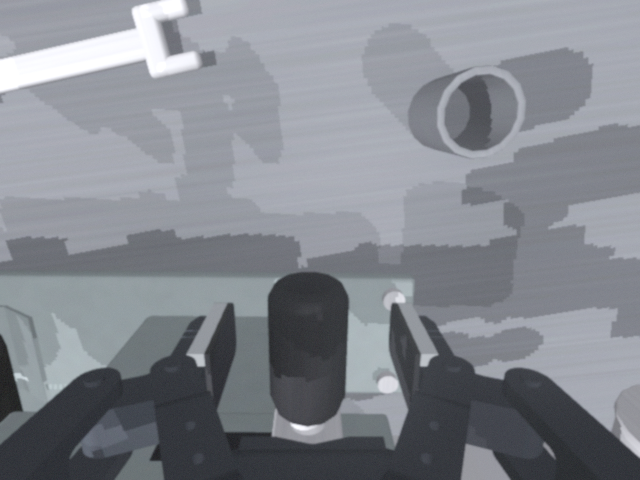

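View pics/d2s.png

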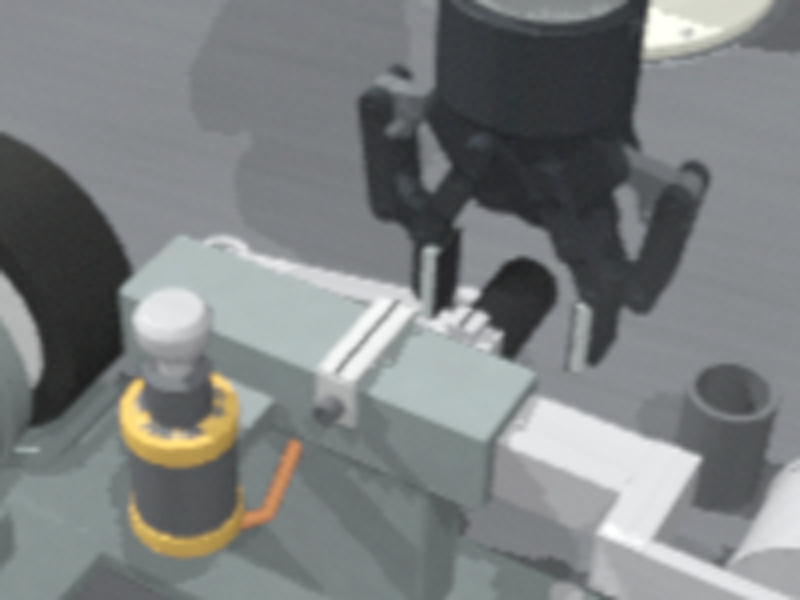

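Request:
carry_out(
  increments=[
    [0,0,0,4,0,-1.5,70],
    [0,0,0,0,0,0,0],
    [0,0,0,0,0,0,0],
    [0,0,0,0,0,0,0],
    [0,0,0,0,0,0,0],
    [0,0,0,0,0,0,0],
  ],
  squeeze=80,
)

```text
time: 9.45
ee_pos: [0.5089, 0.0978, 0.0756]
tcp_rot: [-68.7, 90.0, 13.9]
wrist_force: [-2.2, -0.5, 4.6]
opening: 0.0259
```

```bash
python3 look2.py pics/d3; python3 - <<'E'
from h import *
import cv2
im=vision.camera('top')[:,:,::-1]
cv2.imwrite('pics/d3t.png',im)
E
```

```text
[[0.0001, -0.9917, 0.1282, 0.5089], [0.0, 0.1282, 0.9917, 0.0978], [-1.0, -0.0001, 0.0, 0.0756], [0.0, 0.0, 0.0, 1.0]] 9.45 [-2.20799768 -0.51664765  4.58418389] 0.02593430247802592
```

View pics/d3w.png

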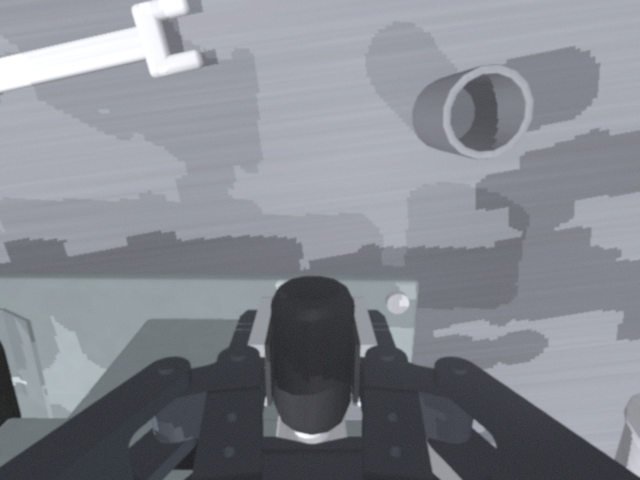

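View pics/d3s.png

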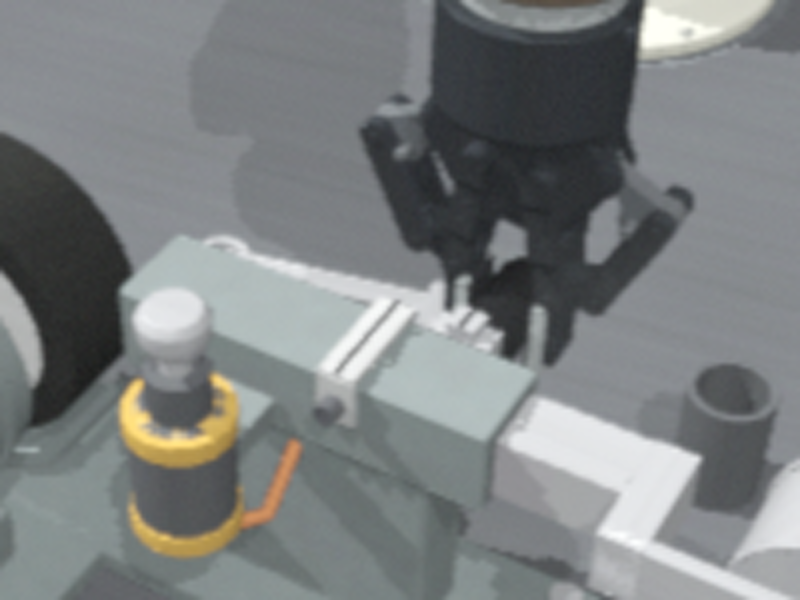

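View pics/d3t.png

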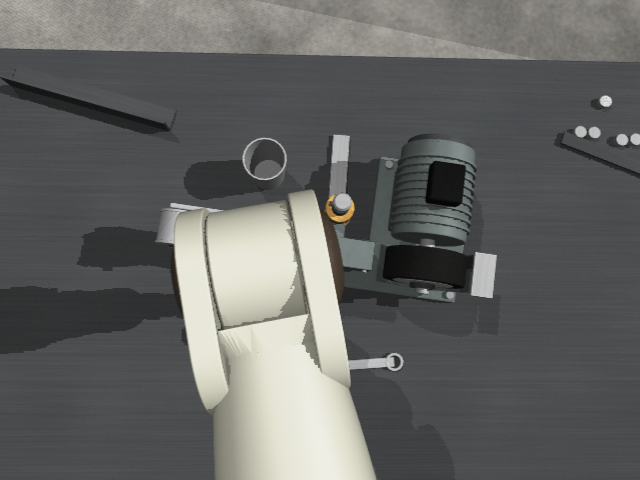

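```bash
python3 - <<'E'
from h import *
M=T()
for s in (20,30,35,40,50,60):
    for zz in (.016,-.016):
        P=M@np.array([-s/1000,-.011,zz,1]); print(s,zz,P[2].round(4),((proj('scene',P[:3])[0]-[220,140])*4).round(0))
lin=(.5698+.0003,.0372+.0023,np.radians(-7.5))
for p in [(-42,50,130),(-92,50,130),(-68,50,130),(-42,64,130),(-42,50,116),(-42,50,144),(-28.5,50,156)]: print(p,((proj('scene',W(p,lin))[0]-[220,140])*4).round(0), W(p,lin))
E
```

```text
20 0.016 0.0957 [524. 395.]
20 -0.016 0.0957 [455. 368.]
30 0.016 0.1057 [526. 377.]
30 -0.016 0.1057 [457. 351.]
35 0.016 0.1107 [527. 369.]
35 -0.016 0.1107 [457. 342.]
40 0.016 0.1157 [528. 360.]
40 -0.016 0.1157 [458. 333.]
50 0.016 0.1257 [530. 341.]
50 -0.016 0.1257 [459. 315.]
60 0.016 0.1357 [532. 323.]
60 -0.016 0.1357 [461. 297.]
(-42, 50, 130) [479. 342.] [[0.53498563 0.09455434 0.13      ]]
(-92, 50, 130) [532. 273.] [[0.48541338 0.10108065 0.13      ]]
(-68, 50, 130) [507. 306.] [[0.50920806 0.09794802 0.13      ]]
(-42, 64, 130) [510. 354.] [[0.53681299 0.10843457 0.13      ]]
(-42, 50, 116) [476. 367.] [[0.53498563 0.09455434 0.116     ]]
(-42, 50, 144) [481. 316.] [[0.53498563 0.09455434 0.144     ]]
(-28.5, 50, 156) [467. 312.] [[0.54837013 0.09279224 0.156     ]]
```

Request:
carry_out(
  increments=[
    [0,0,0,0,0,-3,0],
    [0,0,0,0,0,-5,0],
    [0,0,0,0,0,-5,0],
    [0,0,0,0,0,-5,0],
    [0,0,0,0,0,-5,0],
    [0,0,0,0,0,-4,0],
    [0,0,0,0,0,0,0],
    [0,0,0,0,0,0,0],
  ],
)

```text
time: 10.6
ee_pos: [0.5055, 0.0733, 0.0756]
tcp_rot: [3.8, 89.7, 86.5]
wrist_force: [-2.9, 12.4, 4.5]
opening: 0.0259
```

```bash
python3 look2.py pics/d4; python3 - <<'E'
import cv2
im=cv2.imread('pics/d4s0.png'); cv2.imwrite('pics/d4z.png',cv2.resize(im[195:255,295:365],None,fx=10,fy=10,interpolation=cv2.INTER_CUBIC))
E
```

```text
[[0.0003, -0.992, 0.1266, 0.5055], [0.0045, 0.1266, 0.9919, 0.0733], [-1.0, 0.0003, 0.0045, 0.0756], [0.0, 0.0, 0.0, 1.0]] 10.6 [-2.92322186 12.43169471  4.48585849] 0.025927446068388926
```

View pics/d4w.png

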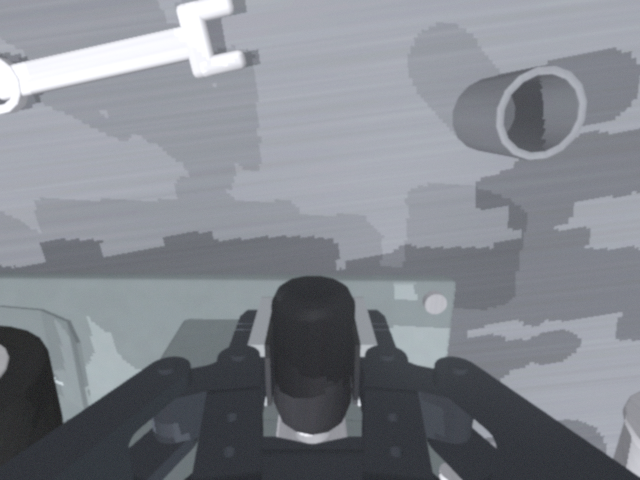

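View pics/d4z.png

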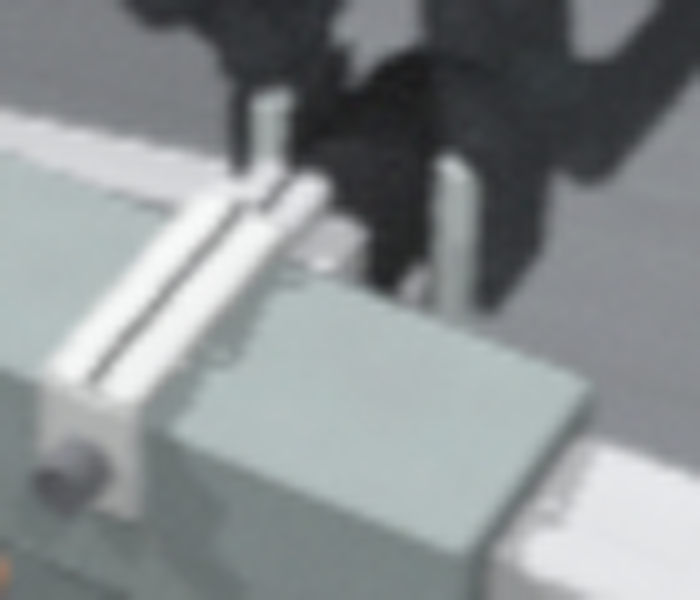

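```bash
cat > gap.py <<'E'
from h import *
import cv2,sys
g=cv2.cvtColor(cv2.imread(sys.argv[1]),cv2.COLOR_BGR2GRAY).astype(float)
a=np.radians(-7.6); ax=np.array([-np.sin(a),np.cos(a),0]); ex=np.array([np.cos(a),np.sin(a),0])
from scipy.ndimage import map_coordinates
# sample brightness in rectified top plane at height z, around reference point
def strip(z,xs,ys,org):
    P=org+xs[:,None,None]*ex+ys[None,:,None]*ax; P[...,2]=z
    uv=proj('scene',P.reshape(-1,3)); return map_coordinates(g,[uv[:,1],uv[:,0]],order=3).reshape(len(xs),len(ys))
org=np.array([.5701,.0395,0]) 
ys=np.arange(.0,.065,.0005)
for z,x0,x1 in ((.155,-.026,.026),(.156,-.040,-.020)):
    xs=np.arange(x0,x1,.002)
    S=strip(z,xs,ys,org); out=np.clip(np.kron(S,np.ones((8,6))),0,255); cv2.imwrite(f'pics/strip{int(z*1000)}.png',out)
    for x,r in zip(xs,S):
        # dark dip between bright: maximise contrast
        k=np.array([np.min([r[max(i-7,0):i-3].max() if i>3 else 0,r[i+4:i+8].max() if i<len(r)-8 else 0])-r[i] for i in range(len(r))])
        i=k.argmax()
        if 1<=i<len(k)-1 and k[i]>12:
            d=(r[i-1]-r[i+1])/(2*(r[i-1]-2*r[i]+r[i+1]))
            print(z,round(x*1000),round((ys[i]+d*.0005)*1000,2),k[i].round(0))
E
python3 gap.py pics/d4s0.png; echo HOME; python3 gap.py pics/d3s0.png
```

```text
0.155 -26 25.25 76.0
0.155 -24 25.17 71.0
0.155 -22 46.98 27.0
0.155 -20 21.91 59.0
0.155 -18 22.15 79.0
0.155 -16 22.13 85.0
0.155 -14 22.19 74.0
0.155 -12 22.27 80.0
0.155 -10 22.14 79.0
0.155 -8 22.03 82.0
0.155 -6 22.1 79.0
0.155 -4 22.07 76.0
0.155 -2 22.06 80.0
0.155 0 21.95 83.0
0.155 2 21.9 84.0
0.155 4 22.12 79.0
0.155 6 22.04 86.0
0.155 8 22.03 76.0
0.155 10 22.06 81.0
0.155 12 21.94 86.0
0.155 14 21.79 85.0
0.155 16 21.98 76.0
0.155 18 21.95 82.0
0.155 20 21.88 82.0
0.155 22 22.17 80.0
0.155 24 22.11 79.0
0.156 -40 11.47 60.0
0.156 -38 12.5 56.0
0.156 -36 13.79 56.0
0.156 -34 14.79 55.0
0.156 -32 25.53 63.0
0.156 -30 25.67 69.0
0.156 -28 25.69 75.0
0.156 -26 25.61 75.0
0.156 -24 25.83 73.0
0.156 -22 25.71 52.0
HOME
0.155 -26 49.93 78.0
0.155 -24 49.85 79.0
0.155 -22 50.16 66.0
0.155 -20 21.97 71.0
0.155 -18 22.15 78.0
0.155 -16 22.12 83.0
0.155 -14 22.17 74.0
0.155 -12 22.25 80.0
0.155 -10 22.14 80.0
0.155 -8 22.03 81.0
0.155 -6 22.09 78.0
0.155 -4 22.06 76.0
0.155 -2 22.08 80.0
0.155 0 21.96 84.0
0.155 2 21.89 85.0
0.155 4 22.15 79.0
0.155 6 22.05 84.0
0.155 8 21.99 76.0
0.155 10 22.05 82.0
0.155 12 21.95 86.0
0.155 14 21.82 85.0
0.155 16 22.0 77.0
0.155 18 21.96 82.0
0.155 20 21.89 82.0
0.155 22 22.15 81.0
0.155 24 22.1 81.0
0.156 -40 35.93 78.0
0.156 -38 36.87 83.0
0.156 -36 37.86 82.0
0.156 -34 38.88 83.0
0.156 -32 39.8 96.0
0.156 -30 40.62 113.0
0.156 -28 41.38 102.0
0.156 -26 50.33 75.0
0.156 -24 50.4 79.0
0.156 -22 50.41 78.0[ WARN:0@0.142] global loadsave.cpp:1063 imwrite_ Unsupported depth image for selected encoder is fallbacked to CV_8U.
[ WARN:0@0.127] global loadsave.cpp:1063 imwrite_ Unsupported depth image for selected encoder is fallbacked to CV_8U.
```

Request:
carry_out(
  increments=[
    [0,0,0,0,0,-2,0],
    [0,0,0,0,0,-1.5,0],
    [0,0,0,0,0,0,0],
    [0,0,0,0,0,0,0],
    [0,0,0,0,0,0,0],
  ],
)

```text
time: 11.32
ee_pos: [0.5051, 0.0701, 0.0756]
tcp_rot: [3.7, 89.7, 86.4]
wrist_force: [-2.9, 14.2, 3.8]
opening: 0.0258
```

```bash
python3 look2.py pics/d5; python3 gap.py pics/d5s0.png 2>/dev/null | grep -E "0.155 -[12]|0.156 -[23]"; python3 - <<'E'
import cv2
im=cv2.imread('pics/d5s0.png'); cv2.imwrite('pics/d5z.png',cv2.resize(im[195:255,295:365],None,fx=10,fy=10,interpolation=cv2.INTER_CUBIC))
E
```

```text
[[0.0003, -0.992, 0.1264, 0.5051], [0.005, 0.1264, 0.992, 0.0701], [-1.0, 0.0003, 0.005, 0.0756], [0.0, 0.0, 0.0, 1.0]] 11.325 [-2.90474807 14.16257656  3.81471811] 0.025755901307827806
0.155 -26 21.88 80.0
0.155 -24 21.76 77.0
0.155 -22 21.87 78.0
0.155 -20 21.92 82.0
0.155 -18 22.14 79.0
0.155 -16 22.12 87.0
0.155 -14 22.2 74.0
0.155 -12 22.27 79.0
0.155 -10 22.16 79.0
0.155 -2 22.08 79.0
0.156 -38 9.4 56.0
0.156 -36 10.69 51.0
0.156 -34 11.67 52.0
0.156 -32 12.84 50.0
0.156 -30 22.52 64.0
0.156 -28 22.48 83.0
0.156 -26 22.45 80.0
0.156 -24 22.4 77.0
0.156 -22 22.31 79.0
```

View pics/d5z.png

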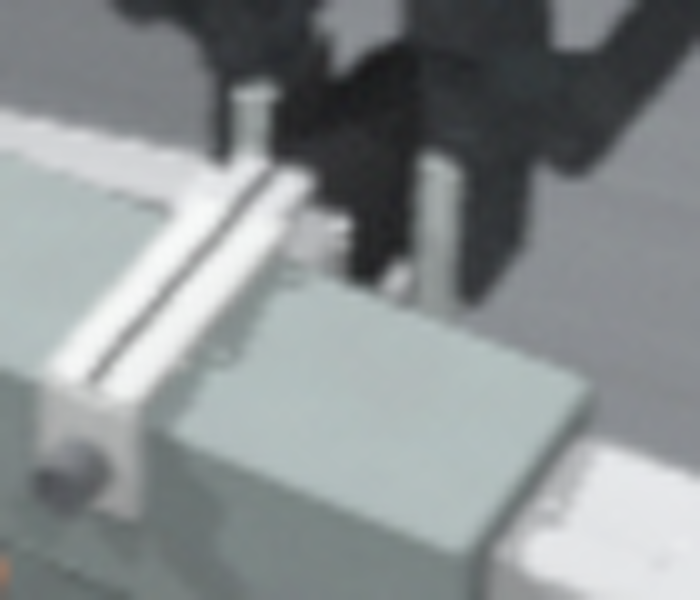

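Request:
carry_out(
  increments=[
    [0,0,0,0,0,-0.3,0],
    [0,0,0,0,0,0,0],
    [0,0,0,0,0,0,0],
    [0,0,0,0,0,0,0],
    [0,0,0,0,0,0,0],
    [0,0,0,0,0,0,0],
    [0,0,0,0,0,0,0],
    [0,0,0,0,0,0,0],
  ],
)

```text
time: 12.42
ee_pos: [0.5051, 0.0699, 0.0757]
tcp_rot: [3.2, 89.7, 85.9]
wrist_force: [-2.8, 15.1, 5.1]
opening: 0.0256
```

```bash
python3 look2.py pics/d6; python3 gap.py pics/d6s0.png 2>/dev/null | grep -E "0.155 -[12]|0.156 -[23]"
```

```text
[[0.0004, -0.992, 0.1263, 0.5051], [0.0053, 0.1263, 0.992, 0.0699], [-1.0, 0.0003, 0.0053, 0.0757], [0.0, 0.0, 0.0, 1.0]] 12.425 [-2.80331807 15.05650324  5.13747377] 0.025564713535998197
0.155 -26 21.79 78.0
0.155 -24 21.73 80.0
0.155 -22 21.86 79.0
0.155 -20 21.91 81.0
0.155 -18 22.15 80.0
0.155 -16 22.12 85.0
0.155 -14 22.18 74.0
0.155 -12 22.26 81.0
0.155 -10 22.15 80.0
0.155 -2 22.06 81.0
0.156 -38 9.28 56.0
0.156 -36 10.26 51.0
0.156 -34 11.5 50.0
0.156 -32 12.75 50.0
0.156 -30 22.39 62.0
0.156 -28 22.34 81.0
0.156 -26 22.24 74.0
0.156 -24 22.36 79.0
0.156 -22 22.29 81.0
```

View pics/d6s.png

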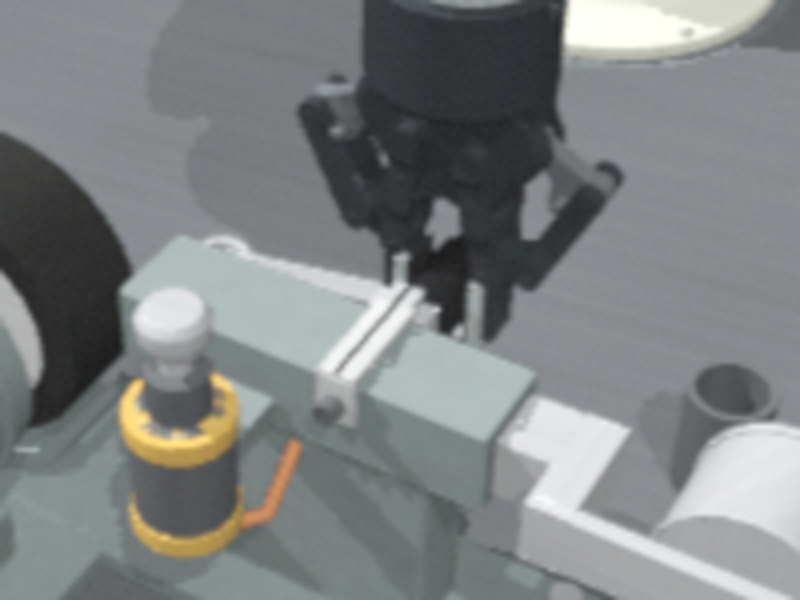

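```bash
python3 -c "
from workcell import job_done,sensors
o=sensors.get_obs();print(o['opening'],o['ee_pos']);print(job_done())"
```

```text
0.026090356720735 [0.50504281 0.06996296 0.07564762]
the job is handed in; nothing more can be done
None
```

The oiler is pressed and back up, and the arm is holding the slide at the mark. I handed the job in at about 12.4 s.

- **Oiler:** With the fingers shut, I pushed the plunger head down until it stopped moving. The force jumped from 7.5 N to 16.7 N there with no further travel. I then lifted off, and the picture afterwards shows the head back at its starting height.
- **Tension slide:** I pinched the knob from above with an 80 N grip and pulled it about 28 mm. In the last scene picture the slide's line and the mark line are within about 0.2 mm of each other. The pull was steady at about 15 N, and the arm was still holding the knob at hand-in.
- **Tools and scrap:** I saw no contact with them. The wrench, tube end and tin look unmoved in the later pictures, and so does the flat bar where it shows, but I did not measure their positions again.

Some checks disagreed:
- **Fingertip position:** Both cameras and the contact with the oiler put the real fingertips about 34 mm behind the reported TCP. I set the grasp height from that offset instead of the stated 19 mm.
- **Pull distance:** The wrist camera gave 28.2 to 28.9 mm, with lengths about 2.5% short. The first fit from the top camera put the mark about 30 mm from home. I used the scene camera's direct comparison of the two lines, which agreed with the arm's measured travel.
- **Grip width:** The gripper read about 26 mm on a 28 mm knob, which I put down to give in the pads. It held steady.

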